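# Hook the key ledge into the slotted upright and press it down until it locks

### The job

Pick up the brass key ledge, hook its two tongues into the two slots of the white slotted upright, and then press it down until it is fully home and the spring catch has snapped over its cross-pin. Go gently: feel your way, never push the ledge hard against the upright (a firm thumb's press, about 12 N, locks it; more than 45 N would damage it). Let go of it at the end and leave the other things on the credenza where they are.

Things in the scene. Friction and masses are not known exactly. Their poses are not given: they have to be found in the camera images.
- ledge: Loose brass key ledge, 0.22 kg +-20 %, standing upright. Origin on its underside below the fin's grip point; z up, x to its back (tongue side), y across. Tray plate 90 mm wide (y), 6 thick, x -35 to 45 mm, front lip 13 high. Channel spine 36 wide, 98 high; the backs of its two ribs (y +-15 mm) at x 50 mm come against the strip's front face. Steel cross-pin, 4 mm, between the ribs at x 47, z 92.
- ledge_grip (a point): Grip point on the ledge's middle fin, 78 mm above the ledge's origin. The fin is 8 mm thick (y), x -15 to 40 mm, z up to 98 mm: take it from above, closing across y.
- ledge_tongue (a point): End of the upper tongue, on the ledge at x 61, y 0, z 69 mm; the lower one is 45 mm below. Tongues are 6 mm thick (y). Each has a level neck 8 mm high (undersides at z 65 and z 20 mm) and, at its end, a turned-down lip reaching 14 mm lower (to z 51 and z 6). Gap between rib backs and lip: 5 mm at the neck, 7 mm at the lip's end.
- stand: Fixed upright: dark foot 170 x 130 x 12 mm, two posts, and a white slotted strip 60 mm wide, 4 thick. Origin on the credenza below the middle of the strip's front face, which is the plane x = 0; z up, x points into the upright. The ledge comes from -x with its x along this x, its y 0 on this y 0. BUT the strip sits up to 15 mm above or below nominal height, differently each run, not measured: feel or look for it.
- stand_slots (a point): Nominal middle of the upper slot's mouth (stand x 0, y 0, z 153 mm); fixed to the stand, does not show the strip's true shift. Slots at y 0, 11 mm wide, open behind (30 mm free): upper z 140 to 165, lower z 94 to 120 nominal; strip top z 193. The tongues enter while the ledge's origin is 14 to 17 mm above its seated height.
- stand_seat (a point): Nominal seated place of the ledge's origin (stand x -50, y 0, z 75 mm; add the strip's unknown shift). After hooking, press straight down 14 to 17 mm till the necks stand on the slots' lower edges. Resistance: catch ramp in the last 13 mm, sprung pad in the last 5, together some 7 to 12 N; then the catch snaps over the pin, just before a rigid stop.
- catch (a joint): Chrome spring catch above the upper slot, sticking out 4.5 mm from the strip's face (nominal z 170 to 178 mm), ramped on top, flat below; slides into the strip (spring 1 to 2.5 N). 0 = fully out, about 4 mm when pushed in by the cross-pin. With the ledge locked it is out again, above the pin. Value in m.
- pad (a joint): Orange sprung seat pad at the foot of the strip, under the ledge's spine. 0 = up; grows (m) as it is pressed; 4 to 5 mm with the ledge home. Spring 3.3 N at first touch, 5.3 N home: it lifts an unlocked ledge back up.
- bowl: Bystander: teal ceramic bowl, 130 mm across, 55 mm high; origin under its centre.
- frame: Bystander: clear acrylic photo frame 100 x 80 mm gripped upright in a chrome spring clamp, 102 mm high overall; origin under its centre.
- pen: Bystander: aluminium pen, 136 mm long, lying along its x axis; origin under its middle.
- coaster: Bystander: dark hard silicone coaster, 96 mm across, 8 mm thick; origin under its centre.
- candle: Bystander: amber candle jar, 64 mm across, 75 mm high; origin under its centre.
- keybox: Bystander: small plywood box 90 x 60 x 35 mm; origin under its centre.
- fob: Bystander: black key fob 50 x 32 x 12 mm; origin under its centre.
Not all that is in view belongs to the job. Of the things that look like the ledge, the largest one is meant.

How it is judged:
By the outcome, as a careful person would: the job done as asked, in the order asked, and still so for the second after the job is handed in, with the robot touching nothing.
It also fails if it takes over 64 s, if anything falls off the work surface, if the arm or the gripper's body presses on something with over 40 N, if the wrist force passes 120 N, or if a joint passes its speed limit or range.

### The arm

A 6-joint arm with a two-finger parallel gripper is mounted at the origin on the work surface. World frame = base frame: x ahead of the robot, y to its left, z up, the work surface at z = 0. Lengths are in m, angles in rad, forces in N, time in s.
With the tool pointing down it reaches from about 0.3 to 0.75 m from the base axis. Payload 8.5 kg.
Tool frame: the origin (TCP) lies midway between the tips of the shut fingers; the grasp point (between the pads) lies 19 mm behind it; z points along the fingers, y is the direction in which the jaws open and shut (so a half turn about z gives the same grasp; the last joint's range is limited). The gripper opens to 85 mm and grips with 20 to 120 N. Pads are 22 mm wide; open, the fingers measure 114 mm over their backs; the gripper's body (76 mm by 85 mm) begins 54 mm behind the grasp point. The pads swing forward as they close: fully open they stand 13 mm farther back than shut.
Start: joints at [1.11, 0.381, 1.297, -0, 1.464, -0.215], TCP at [0.134, 0.533, 0.231] pointing down, gripper open.
Joint ranges: [-3.11, 3.11], [-0.89, 2.33], [0.22, 2.48], [-1.42, 4.56], [0.17, 2.85], [-2.88, 2.88]. Speed limits (rad/s): [2.39, 2.39, 3.14, 3.14, 3.14, 3.14].

### API

Orientations are given as a unit quaternion [w, x, y, z].
In Python, from station import r, viewer, job gives the robot as it stands.
- The arm moves only by the tool send_rows, never from a script. Its argument "increments" is a list that holds one entry, the list of rows, each a list of 7 numbers: the shift along the world's x, y, z in cm, then the turn, a rotation vector about the world's x, y, z in rad, then the gripper command: -1 is shut, 1 is fully open, values between are in proportion. In form: [[[x, y, z, rx, ry, rz, fingers], ...]]. A call has 1 to 12 rows; each row is the pose to reach, as a shift and turn from the pose commanded when the call began; what a row does not reach only later rows make up. A row lasts 1/8 s, in which the tool goes at most 62.5 mm and 10.7 degrees, less where a joint would pass 70% of its speed; a pose out of reach is approached as far as the arm can. A call with a gripper value outside its range is refused whole. The fingers move at their own pace and stop on an object; the grip force is fixed at half the most. Time passes only in rows, so rows that repeat a pose let the fingers close. It gives the time, the measured TCP pose, the force and the opening at its end, in the units of the state.
- r.observe(): the state, without advancing time (a new reading comes with each control period).
- viewer.snapshot(name): name is "scene" or "top"; returns (picture, depth): 420x560x3 uint8, red, green, blue; 420x560 float32, m along the optical axis (not along the pixel's ray), 0 where there is no reading.
- viewer.calibration(name): a dict with "fx", "fy", "cx", "cy" (pixels), "R" (3x3) and "t" (3): a world point X has camera coordinates R X + t. Camera axes: x right, y down, z forward; pixel columns grow to the right and rows downward; lengths in m; the calibration is good to about 2 mm. A picture is of the moment at which its call begins. calibration takes no time and is no camera call.
- job.close_job(): hands the job in, once; it reports no verdict.
The state is a dict: "clock": time; "q": joint angles; "joint_velocities": joint speeds; "joint_efforts": joint torques, N m; "eef_pos": TCP position; "eef_rot": TCP orientation; "ft_force": force on the tool from outside, world axes, zero at the start; "ft_torque": the same for the moment, N m; "width": finger opening in m.
Only numpy, scipy, OpenCV 4.12 (cv2) and the standard library are available. Lean on these libraries where they do the work, as an engineer would, in place of code of your own. Each camera call takes 0.05 s, during which the arm holds its last target.

## Working session

There is one attempt and no reset: what is moved stays moved. The work goes in short steps, Python scripts to look and compute and a tool call to move; the robot and the scene stay as the last step left them, time stands still between calls to the robot, and variables do not carry over. Pictures are saved under pics/ and viewed, and the job is handed in when it is done.

Besides the shell and the picture viewer there is one more tool, called after "Call:" as name(argument=value, ...) on one line, values as JSON. send_rows: Moves the arm, as the interface text tells. Its arguments: {"type":"object","properties":{"increments":{"type":"array","items":{"type":"array","items":{"type":"array","items":{"type":"number"}}}}},"required":["increments"]}

```bash
ls; mkdir -p pics
cat > h.py <<'E'
import numpy as np,cv2
from station import r,viewer,job
def snap(n,f):
    p,d=viewer.snapshot(n); cv2.imwrite(f'pics/{f}.png',p[:,:,::-1]); np.save(f'pics/{f}.npy',d); return p,d
def pt(n,d,u,v,z=None):
    c=viewer.calibration(n);z=d[v,u] if z is None else z
    X=np.array([(u-c['cx'])/c['fx']*z,(v-c['cy'])/c['fy']*z,z]); return np.array(c['R']).T@(X-np.array(c['t']))
def cloud(n,d):
    c=viewer.calibration(n);v,u=np.mgrid[:420,:560]
    X=np.stack([(u-c['cx'])/c['fx']*d,(v-c['cy'])/c['fy']*d,d],-1); W=(X-np.array(c['t']))@np.array(c['R']); W[d==0]=np.nan; return W
def proj(n,X):
    c=viewer.calibration(n);Y=np.array(c['R'])@X+np.array(c['t']);return c['fx']*Y[0]/Y[2]+c['cx'],c['fy']*Y[1]/Y[2]+c['cy']
E
python3 - <<'E'
from h import *
print(r.observe())
for n in("scene","top"):
    snap(n,n+"0"); print(viewer.calibration(n))
E
```

```text
pics
{'clock': 0.0, 'q': array([ 1.10967036e+00,  3.81175806e-01,  1.29827911e+00,  2.68800709e-05,
        1.46361618e+00, -2.15279687e-01]), 'joint_velocities': array([ 0.00068864, -0.0016125 ,  0.00033734,  0.00104322,  0.00051455,
        0.00206398]), 'joint_efforts': array([ 2.72123441e-03, -4.48461771e+01, -2.31275511e+01, -9.25401810e-05,
        4.79110720e-03,  2.33905460e-06]), 'eef_pos': array([0.13370306, 0.5331865 , 0.23071644]), 'eef_rot': array([-2.57872227e-04,  1.22615216e-01,  9.92454010e-01, -6.92911150e-04]), 'ft_force': array([ 0.41905887, -0.70123597,  0.52101842]), 'ft_torque': array([-0.02401644,  0.02269266, -0.01660303]), 'width': 0.0860320593325291}
{'fx': 489.8324005806829, 'fy': 489.8324005806829, 'cx': 282.2352655138496, 'cy': 211.5373052849469, 'R': array([[ 0.6761193 ,  0.736779  , -0.00440506],
       [ 0.53712735, -0.49697999, -0.68154611],
       [-0.50433808,  0.4584404 , -0.73176191]]), 't': array([-0.3560372 , -0.22143077,  1.57916663])}
{'fx': 465.9558690272833, 'fy': 465.9558690272833, 'cx': 282.4249444978539, 'cy': 204.64060484245394, 'R': array([[ 0.00624575, -0.9999761 ,  0.00296444],
       [-0.99818895, -0.0064119 , -0.05981395],
       [ 0.05983152, -0.00258549, -0.99820514]]), 't': array([1.10245420e-03, 5.21054475e-01, 1.29619237e+00])}
```

View pics/scene0.png

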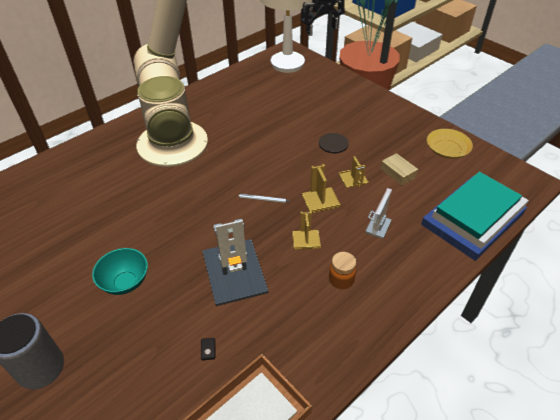

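View pics/top0.png

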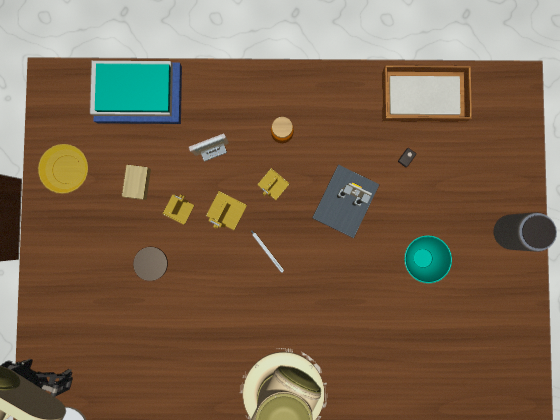

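Run:
```python
import cv2,numpy as np
a=cv2.imread('pics/top0.png');s=cv2.imread('pics/scene0.png')
cv2.imwrite('pics/c1.png',cv2.resize(a[160:250,150:390],None,fx=3.33,fy=3.33,interpolation=cv2.INTER_CUBIC))
cv2.imwrite('pics/c2.png',cv2.resize(s[140:310,190:390],None,fx=3.5,fy=3.5,interpolation=cv2.INTER_CUBIC))
```

```text
(no output)
```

View pics/c1.png

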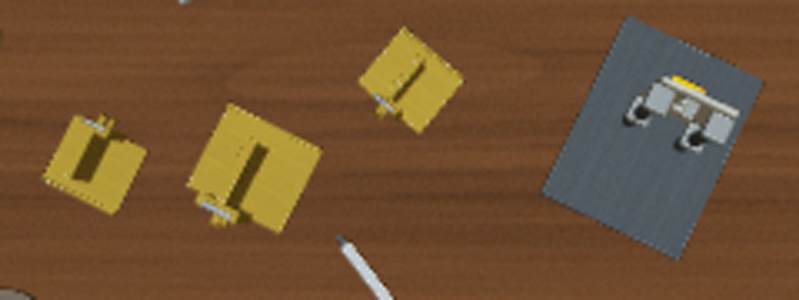

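View pics/c2.png

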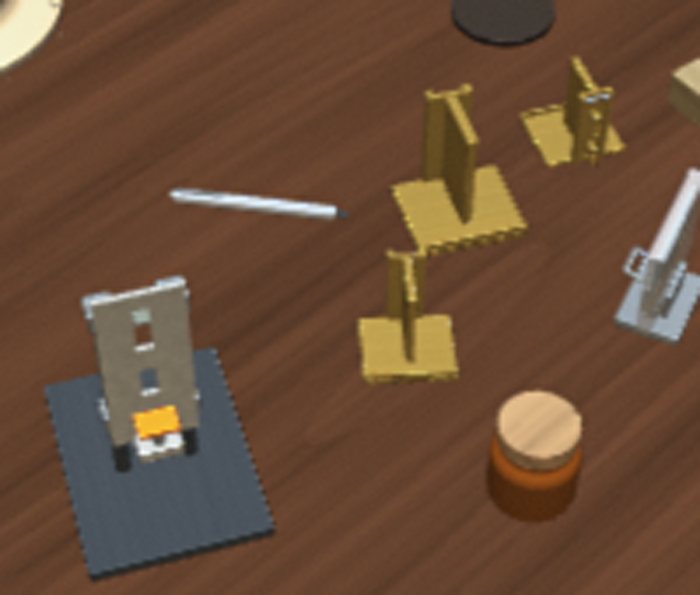

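Run:
```python
from h import *
np.set_printoptions(precision=4,suppress=True)
d=np.load('pics/top0.npy');W=cloud('top',d)
ds=np.load('pics/scene0.npy');S=cloud('scene',ds)
# ledge tray from top
def rect(P):
    return cv2.minAreaRect((P*1000).astype(np.float32))
A=W[185:236,200:252].reshape(-1,3);A=A[np.isfinite(A).all(1)]
m=(A[:,2]>.003);print('ledge',len(A),m.sum(),np.percentile(A[:,2],[5,50,99]),A[:,2].max())
L=A[m&(A[:,2]<.025)];print('tray',rect(L[:,:2]),L[:,2].mean())
T=A[A[:,2]>.085];print('top',len(T),T.mean(0),rect(T[:,:2]))
B=W[160:240,305:385].reshape(-1,3);B=B[np.isfinite(B).all(1)]
F=B[(B[:,2]>.007)&(B[:,2]<.017)];print('foot',len(F),rect(F[:,:2]),F[:,2].mean())
U=B[B[:,2]>.1];print('strip top',len(U),rect(U[:,:2]),np.percentile(U[:,2],[5,50,95,100]))
print(U[np.argsort(-U[:,2])[:60]].mean(0))
# scene strip
C=S[215:290,205:262].reshape(-1,3);C=C[np.isfinite(C).all(1)]
C=C[(C[:,2]>.09)];print('scene strip',len(C),C.mean(0),np.percentile(C[:,2],[1,50,99,100]))
# plane fit robust
from scipy.optimize import least_squares
f=lambda p:C[:,0]*np.cos(p[0])+C[:,1]*np.sin(p[0])-p[1]
s=least_squares(f,[-.4,.5],loss='soft_l1',f_scale=.001);print('plane',s.x,np.std(s.fun))
np.save('C.npy',C)
```

```text
ledge 2644 1057 [-0.0037  0.0017  0.0991] 0.10294650869831948
tray ((505.55474853515625, 165.7618408203125), (142.6024169921875, 145.20091247558594), 0.780725359916687) 0.006508918806928881
top 126 [0.4874 0.1727 0.0966] ((488.4087219238281, 165.57296752929688), (34.3875846862793, 66.62904357910156), 48.915863037109375)
foot 2213 ((529.712158203125, -174.791748046875), (180.44300842285156, 214.5118408203125), 85.65888214111328) 0.011923161165465684
strip top 301 ((542.97265625, -178.13534545898438), (65.55924224853516, 27.98431396484375), 64.23925018310547) [0.1078 0.1867 0.2054 0.2087]
[ 0.5489 -0.1819  0.2025]
scene strip 939 [ 0.5529 -0.1811  0.1503] [0.0906 0.152  0.2045 0.2064]
plane [-0.4596  0.5761] 0.005097050482324286
```

```bash
cat > fit.py <<'E'
from h import *
from scipy.optimize import differential_evolution,minimize
def box(x0,x1,y0,y1,z0,z1): return np.array([[x,y,z] for x in(x0,x1) for y in(y0,y1) for z in(z0,z1)])/1000.
LEDGE=[box(-35,45,-45,45,0,6),box(-35,-32,-45,45,0,13),box(-15,40,-4,4,0,98),box(40,50,-18,18,0,98),box(40,61,-3,3,65,73),box(57,61,-3,3,51,73),box(40,61,-3,3,20,28),box(57,61,-3,3,6,28)]
CAL={n:viewer.calibration(n) for n in('scene','top')}
SC=4
def P(n,X):
    c=CAL[n];Y=X@np.array(c['R']).T+np.array(c['t'])
    return np.stack([c['fx']*Y[:,0]/Y[:,2]+c['cx'],c['fy']*Y[:,1]/Y[:,2]+c['cy']],1)
def rend(n,boxes,pose,roi):
    x,y,yaw,z=pose;R=np.array([[np.cos(yaw),-np.sin(yaw),0],[np.sin(yaw),np.cos(yaw),0],[0,0,1]])
    u0,v0,u1,v1=roi;m=np.zeros(((v1-v0)*SC,(u1-u0)*SC),np.uint8)
    for b in boxes:
        p=(P(n,b@R.T+[x,y,z])-[u0,v0]+.5)*SC-.5
        cv2.fillConvexPoly(m,cv2.convexHull(np.round(p*16).astype(np.int32)),1,shift=4)
    return m
def up(mask): return (cv2.resize(mask.astype(np.float32),None,fx=SC,fy=SC,interpolation=cv2.INTER_LINEAR)>.5).astype(np.uint8)
def cost(pose,boxes,views):
    s=0
    for n,roi,mk in views:
        m=rend(n,boxes,pose,roi); s+=1-(m&mk).sum()/max(1,(m|mk).sum())
    return s
E
cat > f1.py <<'E'
from fit import *
def brass(n,f,roi):
    a=cv2.imread(f'pics/{f}.png');h=cv2.cvtColor(a,cv2.COLOR_BGR2HSV);u0,v0,u1,v1=roi;h=h[v0:v1,u0:u1].astype(int)
    m=(h[...,0]>=19)&(h[...,0]<=32)&(h[...,1]>100); return up(m)
vs=[]
for n,f,roi in(('top','top0',(200,185,254,236)),('scene','scene0',(298,158,343,213))):
    mk=brass(n,f,roi);vs.append((n,roi,mk));
for sel in([0],[1],[0,1]):
    V=[vs[i] for i in sel]
    g=lambda p:cost((p[0],p[1],p[2],0),LEDGE,V)
    res=differential_evolution(g,[(.46,.54),(.11,.17),(1.8,5)],seed=1,maxiter=60,popsize=14,tol=1e-6)
    print(sel,res.x,res.fun)
    for n,roi,mk in V: 
        m=rend(n,LEDGE,(*res.x,0),roi);cv2.imwrite(f'pics/fit_{n}.png',cv2.resize(np.dstack([mk*255,mk*0,m*255]),None,fx=2,fy=2))
E
python3 f1.py
```

```text
[0] [0.50971844 0.16198026 2.67175736] 0.04703233473012691
[1] [0.51060054 0.16476917 2.65061086] 0.11252762196158428
[0, 1] [0.51015586 0.16273789 2.65778838] 0.18360892366247483
```

```bash
cat > f2.py <<'E'
from fit import *
FOOTS=None
a=cv2.imread('pics/top0.png');h=cv2.cvtColor(a,cv2.COLOR_BGR2HSV).astype(int)
print(h[215,330],h[175,345],h[190,360],h[250,330])
b=cv2.imread('pics/scene0.png');g=cv2.cvtColor(b,cv2.COLOR_BGR2HSV).astype(int)
print(g[275,215],g[280,255],g[230,232])
def m(h,roi):
    u0,v0,u1,v1=roi;h=h[v0:v1,u0:u1]; mm=((h[...,0]>95)&(h[...,0]<125)|(h[...,1]<60)|((h[...,2]>150)&(h[...,1]>150)));return mm.astype(np.uint8)
rt=(305,158,390,243);rs=(198,212,272,308)
for n,h,roi in(('top',h,rt),('scene',g,rs)):
    cv2.imwrite(f'pics/ms_{n}.png',cv2.resize(m(h,roi)*255,None,fx=4,fy=4))
A=cv2.imread('pics/ms_top.png');B=cv2.imread('pics/ms_scene.png');A=cv2.resize(A,(A.shape[1],B.shape[0]))
D=cv2.resize(cv2.imread('pics/fit_scene.png'),(320,B.shape[0]))
cv2.imwrite('pics/ms.png',cv2.resize(np.hstack([A,B,D]),None,fx=.8,fy=.8))
E
python3 f2.py
```

```text
[103  37  97] [103  44  93] [ 25  36 119] [ 12 158 118]
[106  48  91] [104  47  93] [ 48  21 155]
```

View pics/ms.png

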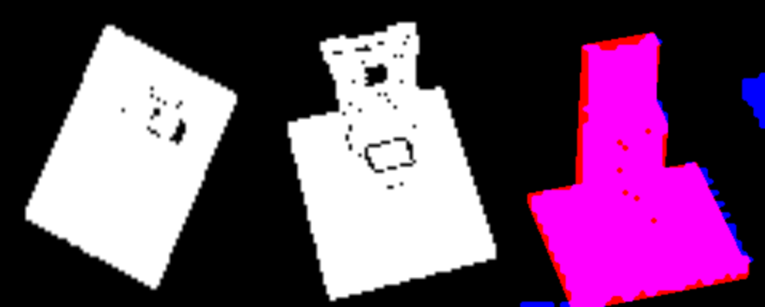

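Run:
```python
import cv2,numpy as np
a=cv2.imread('pics/top0.png');s=cv2.imread('pics/scene0.png')
A=cv2.resize(a[172:212,330:378],None,fx=8,fy=8,interpolation=cv2.INTER_CUBIC)
B=cv2.resize(s[215:280,208:256],None,fx=8,fy=8,interpolation=cv2.INTER_CUBIC)
A=np.vstack([A,np.zeros((B.shape[0]-A.shape[0],A.shape[1],3),np.uint8)])
cv2.imwrite('pics/c3.png',np.hstack([A,B]))
```

```text
(no output)
```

View pics/c3.png

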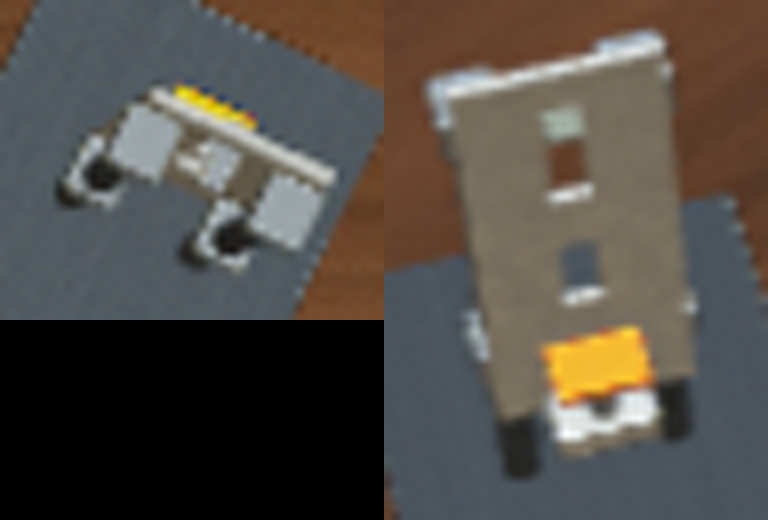

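```bash
cat > tri.py <<'E'
from fit import *
from scipy.optimize import least_squares
def px(c,o): return (np.array(c)+.5)/8-.5+np.array(o)
def tri(pt_,ps):
    f=lambda X:np.r_[P('top',X[None])[0]-pt_,P('scene',X[None])[0]-ps]
    s=least_squares(f,[.55,-.18,.2]);return s.x,s.fun
if __name__=='__main__':
    Lc,e1=tri(px((337,173),(330,172)),px((66,97),(208,215)))   # right in top / left in scene
    Rc,e2=tri(px((157,86),(330,172)),px((279,48),(208,215)))
    print(Lc,e1);print(Rc,e2);d=Lc-Rc;print('len',np.linalg.norm(d),'mid',(Lc+Rc)/2)
    dd=Rc-Lc
    # stand y axis: x axis points to robot (-x world); yaw
    for v in(d,-d):
        yaw=np.arctan2(v[1],v[0])-np.pi/2;print('yaw if y=',v,yaw)
    # foot
    exec(open('f2.py').read().split("for n,h,roi")[0].split('FOOTS=None')[1])
    FB=[box(-85,85,-65,65,0,12)]
    for n,h_,roi in(('top',h,rt),):
        mk=up(m(h_,roi)); 
        for F in(FB,[box(-65,65,-85,85,0,12)]):
            g2=lambda p:cost((p[0],p[1],p[2],0),F,[(n,roi,mk)])
            r_=differential_evolution(g2,[(.48,.58),(-.22,-.12),(2.2,3.2)],seed=1,maxiter=40);print(r_.x,r_.fun)
    ds=np.load('pics/scene0.npy');dt=np.load('pics/top0.npy')
E
python3 tri.py
```

```text
[ 0.54002496 -0.2087165   0.20472134] [-0.68832263 -0.51984624 -0.77417507  0.00293362]
[ 0.56576939 -0.15483475  0.20483377] [-0.520022   -0.41124873 -0.6006576   0.01656014]
len 0.05971624798274572 mid [ 0.55289717 -0.18177563  0.20477756]
yaw if y= [-0.02574443 -0.05388174 -0.00011243] -3.587319007982213
yaw if y= [0.02574443 0.05388174 0.00011243] -0.4457263543924195
[103  37  97] [103  44  93] [ 25  36 119] [ 12 158 118]
[106  48  91] [104  47  93] [ 48  21 155]
[ 0.53409379 -0.17415357  2.69141168] 0.030919102075391836
[ 0.5334867  -0.17397325  2.30307112] 0.3346812872646566
```

Call:
send_rows(increments=[[[36.6,-36.5,-4,0,0,-0.24,0.3],[36.6,-36.5,-4,0,0,-0.24,0.3],[36.6,-36.5,-4,0,0,-0.24,0.3],[36.6,-36.5,-4,0,0,-0.24,0.3],[36.6,-36.5,-4,0,0,-0.24,0.3],[36.6,-36.5,-4,0,0,-0.24,0.3],[36.6,-36.5,-4,0,0,-0.24,0.3],[36.6,-36.5,-4,0,0,-0.24,0.3],[36.6,-36.5,-4,0,0,-0.24,0.3],[36.6,-36.5,-4,0,0,-0.24,0.3],[36.6,-36.5,-4,0,0,-0.24,0.3],[36.6,-36.5,-4,0,0,-0.24,0.3]]])

```text
clock: 1.6
eef_pos: [0.4989, 0.1697, 0.1916]
eef_rot: [0.0, 0.24, 0.971, 0.0]
ft_force: [-0.5, 0.5, 0.6]
width: 0.0557
```

Run:
```python
from h import *
for n in("scene","top"): snap(n,n+"1")
a=cv2.imread('pics/top1.png');s=cv2.imread('pics/scene1.png')
A=cv2.resize(a[165:245,180:270],(450,400),interpolation=cv2.INTER_CUBIC);B=cv2.resize(s[120:200,290:355],(325,400),interpolation=cv2.INTER_CUBIC)
cv2.imwrite('pics/c4.png',np.hstack([A,B]))
```

```text
(no output)
```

View pics/c4.png

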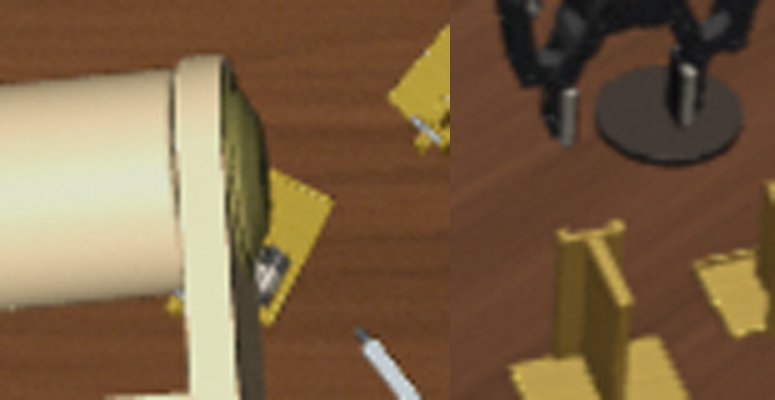

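View pics/scene1.png

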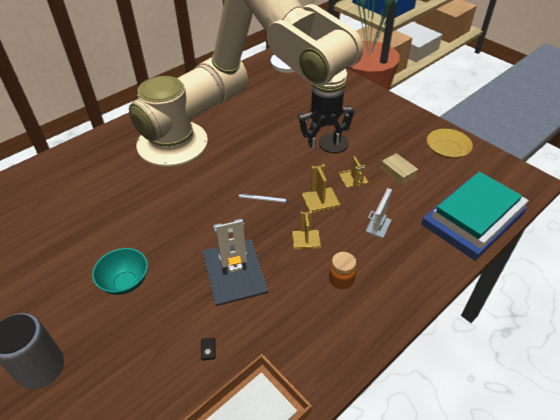

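Run:
```python
from h import *
o=r.observe();print(o['eef_pos'],o['q'],proj('scene',o['eef_pos']),proj('scene',o['eef_pos']-[0,0,.01]))
c=viewer.calibration('scene')
print([proj('scene',np.array([.5102,.1627,0])+x) for x in (np.zeros(3),)])
```

```text
[0.49922965 0.16934427 0.19161125] [ 1.02230005e-01  3.73861147e-01  1.42921901e+00  5.08371478e-05
  1.33819603e+00 -9.84331509e-01] (np.float64(323.0648173387698), np.float64(146.4615451646564)) (np.float64(322.8469158883799), np.float64(149.46017799997293))
[(np.float64(320.39671907968295), np.float64(201.62903694949674))]
```

Call:
send_rows(increments=[[[0,-0.1,-4,0,0,0,0.3],[0,-0.1,-8,0,0,0,0.3],[0,-0.1,-10.5,0,0,0,0.3],[0,-0.1,-12,0,0,0,0.3],[0,-0.1,-13.2,0,0,0,0.3],[0,-0.1,-13.2,0,0,0,0.3]]])

```text
clock: 2.45
eef_pos: [0.4995, 0.1677, 0.0589]
eef_rot: [-0.001, 0.24, 0.971, -0.0]
ft_force: [0.1, -0.1, 1.0]
width: 0.0555
```

Run:
```python
from h import *
print(r.observe()['eef_pos'])
s,_=snap('scene','scene2')
cv2.imwrite('pics/c5.png',cv2.resize(s[120:220,280:370,::-1],None,fx=6,fy=6,interpolation=cv2.INTER_CUBIC))
```

```text
[0.49945788 0.1676575  0.05892212]
```

View pics/c5.png

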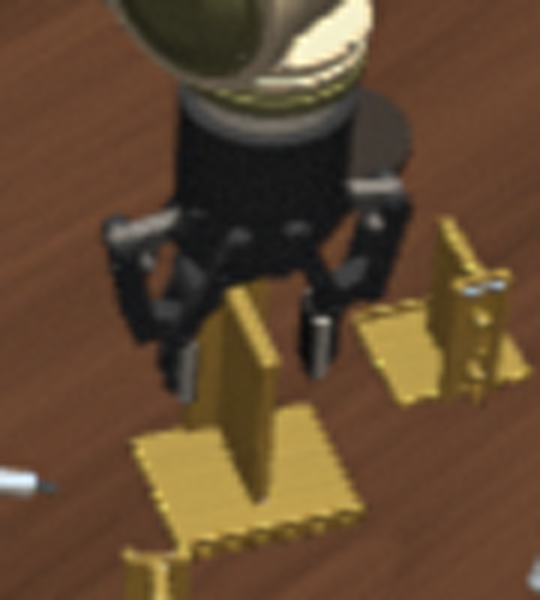

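Call:
send_rows(increments=[[[0,0,0,0,0,0,-0.3],[0,0,0,0,0,0,-0.7],[0,0,0,0,0,0,-1],[0,0,0,0,0,0,-1],[0,0,0,0,0,0,-1],[0,0,0,0,0,0,-1]]])

```text
clock: 3.25
eef_pos: [0.5, 0.1676, 0.0595]
eef_rot: [0.0, 0.24, 0.971, 0.0]
ft_force: [0.5, 0.9, 3.3]
width: 0.0074
```

Run:
```python
from h import *
print(r.observe()['eef_pos'],r.observe()['ft_force'],r.observe()['width'])
s,_=snap('scene','scene3')
cv2.imwrite('pics/c6.png',cv2.resize(s[120:220,280:370,::-1],None,fx=6,fy=6,interpolation=cv2.INTER_CUBIC))
```

```text
[0.49996016 0.16756557 0.05952462] [0.49691799 0.9144838  3.3247552 ] 0.007380023479311954
```

View pics/c6.png

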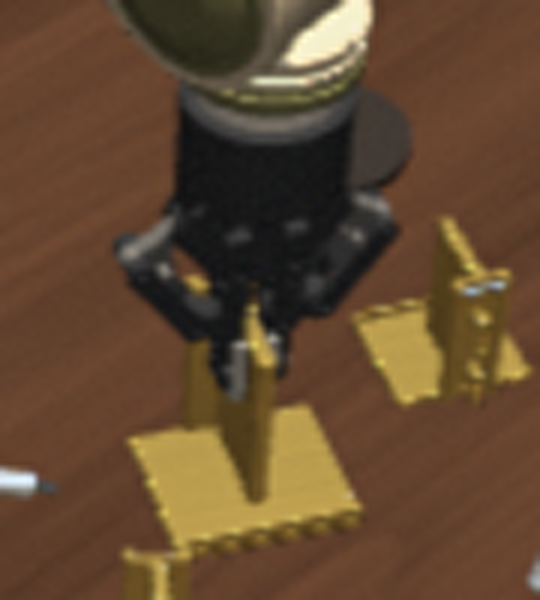

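Call:
send_rows(increments=[[[0,0,3,0,0,0,-1],[0,0,8,0,0,0,-1],[2,0,14,0,0,0,-1],[7,-5,14,0,0,0.01,-1],[12,-8.5,14,0,0,0.02,-1],[13.2,-14,14,0,0,0.035,-1],[13.2,-20,14,0,0,0.035,-1],[13.2,-26,14,0,0,0.035,-1],[13.2,-32,14,0,0,0.035,-1],[13.2,-37,14,0,0,0.035,-1],[13.2,-38.8,14,0,0,0.035,-1],[13.2,-38.8,14,0,0,0.035,-1]]])

```text
clock: 4.8
eef_pos: [0.6315, -0.2211, 0.1984]
eef_rot: [-0.001, 0.224, 0.975, 0.0]
ft_force: [-0.1, -0.3, -2.4]
width: 0.0077
```

Run:
```python
from h import *
o=r.observe();print(o['eef_pos'],o['eef_rot'],o['ft_force'],o['ft_torque'],o['width'],o['joint_velocities'].max())
s,_=snap('scene','scene4');t,_=snap('top','top4')
cv2.imwrite('pics/c7.png',cv2.resize(s[160:310,190:330,::-1],None,fx=4,fy=4,interpolation=cv2.INTER_CUBIC))
cv2.imwrite('pics/c8.png',cv2.resize(t[130:250,290:400,::-1],None,fx=5,fy=5,interpolation=cv2.INTER_CUBIC))
```

```text
[ 0.63145033 -0.22109272  0.19836758] [-8.42367655e-04  2.24207466e-01  9.74541028e-01  2.94384480e-04] [-0.11402467 -0.30019637 -2.41877542] [-0.01848884 -0.00403254 -0.030922  ] 0.007690715723556844 0.04572583082497375
```

View pics/c7.png

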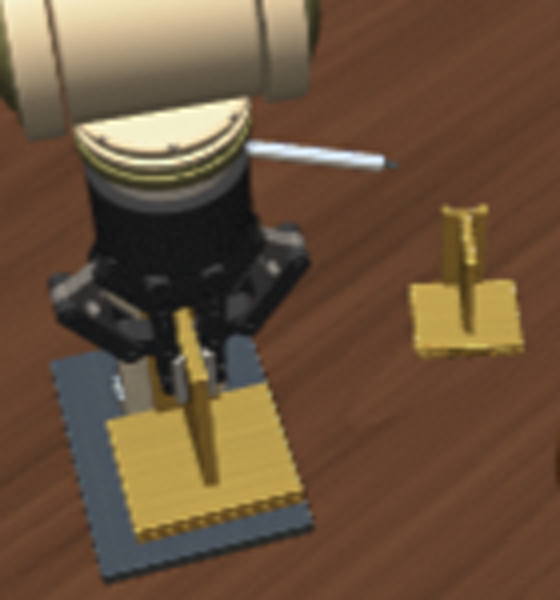

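View pics/c8.png

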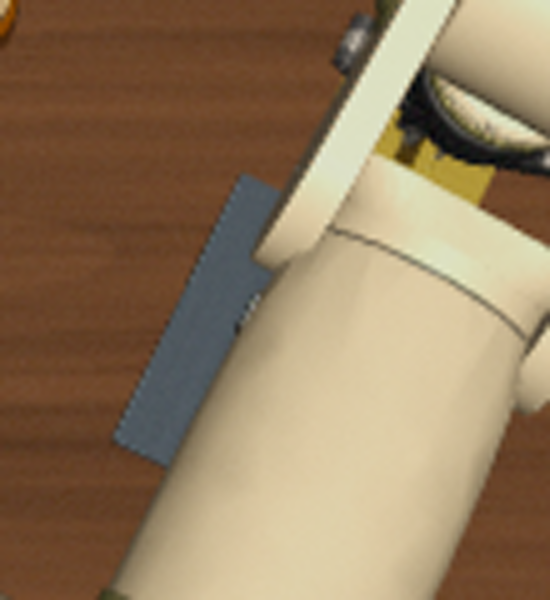

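```bash
cat > f3.py <<'E'
from fit import *
import sys
o=r.observe();tcp=o['eef_pos'];print(tcp)
f,v0,v1,u0,u1=sys.argv[1],*map(int,sys.argv[2:6])
a=cv2.imread(f'pics/{f}.png');h=cv2.cvtColor(a,cv2.COLOR_BGR2HSV).astype(int)
roi=(u0,v0,u1,v1);h=h[v0:v1,u0:u1];mk=up((h[...,0]>=19)&(h[...,0]<=32)&(h[...,1]>100))
V=[('scene',roi,mk)];z=tcp[2]-.0595
B=LEDGE[:4]
g=lambda p:cost((p[0],p[1],p[2],z),B,V)
s=differential_evolution(g,[(tcp[0]-.03,tcp[0]+.04),(tcp[1]-.04,tcp[1]+.03),(2.4,2.95)],seed=1,maxiter=50,tol=1e-6);print(s.x,s.fun)
d=s.x[:2]-tcp[:2];yw=s.x[2];print('gx,gy (tcp in ledge frame) mm',-1000*(d@[np.cos(yw),np.sin(yw)]),-1000*(d@[-np.sin(yw),np.cos(yw)]))
m=rend('scene',B,(*s.x,z),roi);cv2.imwrite('pics/fit_x.png',cv2.resize(np.dstack([mk*255,mk*0,m*255]),None,fx=2,fy=2))
E
python3 f3.py scene4 254 300 205 275
```

```text
[ 0.6318366  -0.21909291  0.19903015]
[ 0.64190254 -0.22464298  2.69033808] 0.07498307379823965
gx,gy (tcp in ledge frame) mm 11.478708006036227 -0.604810445432603
```

View pics/fit_x.png

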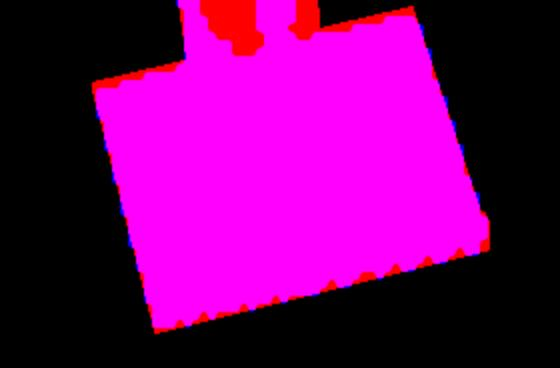

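```bash
cat > ov.py <<'E'
from fit import *
s=cv2.imread('pics/scene0.png');K=12;off=np.array([210,215])
def stand_pts(x0,yo,s_):
    yaw=2.692;xd=np.array([np.cos(yaw),np.sin(yaw),0]);yd=np.array([-np.sin(yaw),np.cos(yaw),0]);
    n=-xd;O=np.array([.5529,-.1818,0]);O=O+n*(x0)+yd*yo
    return lambda x,y,z:O+xd*x/1000+yd*y/1000+np.array([0,0,z/1000+s_])
def draw(img,x0,yo,s_,col):
    f=stand_pts(x0,yo,s_)
    for (y0,y1,z0,z1,x) in((-30,30,193,60,0),(-5.5,5.5,140,165,0),(-5.5,5.5,94,120,0)):
        q=np.array([f(x,y0,z0),f(x,y1,z0),f(x,y1,z1),f(x,y0,z1)]);p=((P('scene',q)-off+.5)*K-.5)
        cv2.polylines(img,[np.round(p*16).astype(np.int32)],True,col,1,cv2.LINE_AA,4)
if __name__=='__main__':
    A=cv2.resize(s[215:265,210:258],None,fx=K,fy=K,interpolation=cv2.INTER_CUBIC)
    B=A.copy();import sys
    x0,yo,s_=[float(v)/1000 for v in sys.argv[1:4]]
    draw(B,x0,yo,s_,(0,0,255))
    cv2.imwrite('pics/'+sys.argv[4]+'.png',np.hstack([B[:, :]]))
E
python3 ov.py 0 -1.5 11.8 ov1
```

```text
(no output)
```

View pics/ov1.png

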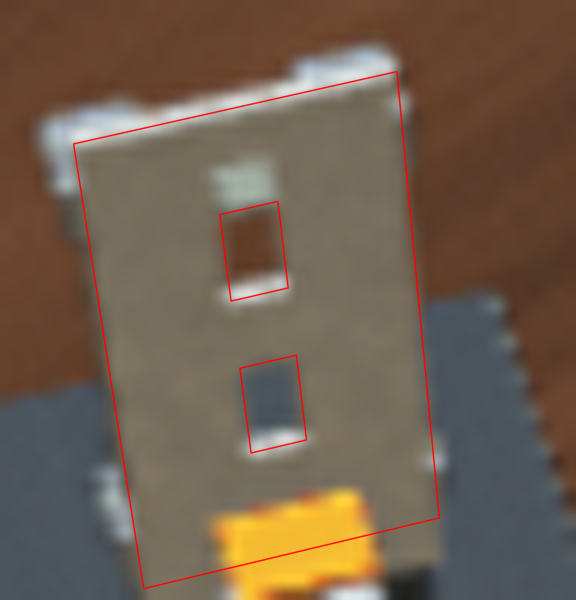

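Call:
send_rows(increments=[[[0.06,0.12,-2,0,0,0,-1],[0.06,0.12,-3.76,0,0,0,-1],[-0.94,0.6,-3.76,0,0,0,-1],[-2.0,1.1,-3.76,0,0,0,-1],[-2.62,1.41,-3.76,0,0,0,-1],[-2.62,1.41,-3.76,0,0,0,-1],[-2.62,1.41,-3.76,0,0,0,-1]]])

```text
clock: 5.78
eef_pos: [0.606, -0.2062, 0.1618]
eef_rot: [0.0, 0.223, 0.975, -0.0]
ft_force: [0.8, -0.2, -1.9]
width: 0.0072
```

```bash
cat > st.py <<'E'
from h import *
o=r.observe();yaw=2.692;xd=np.array([np.cos(yaw),np.sin(yaw),0]);yd=np.array([-np.sin(yaw),np.cos(yaw),0])
p=o['eef_pos'];q=p-np.array([.5535,-.1805,0])
F=o['ft_force'];np.set_printoptions(precision=4,suppress=True)
# ledge origin in stand frame (scene-consistent): tcp - 11.5mm x, +0.6 y
print('clk',o['clock'],'tcp',p,'ledge mm x %.1f y %.1f z %.1f'%(1000*(q@xd)-11.5,1000*(q@yd)+.6,1000*(p[2]-.0595)),'F(x,y,z) %.1f %.1f %.1f'%(F@xd,F@yd,F[2]),'T',o['ft_torque'],'w',o['width'],'rot',o['eef_rot'])
E
python3 st.py
python3 - <<'E'
from h import *
s,_=snap('scene','scene5')
cv2.imwrite('pics/c9.png',cv2.resize(s[195:300,190:280,::-1],None,fx=5.5,fy=5.5,interpolation=cv2.INTER_CUBIC))
E
python3 f3.py scene5 268 310 205 275
```

```text
clk 5.775 tcp [ 0.606  -0.2062  0.1618] ledge mm x -69.9 y 1.0 z 102.3 F(x,y,z) -0.9 -0.1 -1.9 T [ 0.0046  0.0314 -0.0023] w 0.0071543762036028295 rot [ 0.0002  0.2233  0.9748 -0.0001]
[ 0.6059217  -0.20636232  0.16170642]
[ 0.6152422  -0.20891752  2.68338261] 0.03373800112930547
gx,gy (tcp in ledge frame) mm 9.489326430066374 1.831244312446244
```

View pics/c9.png

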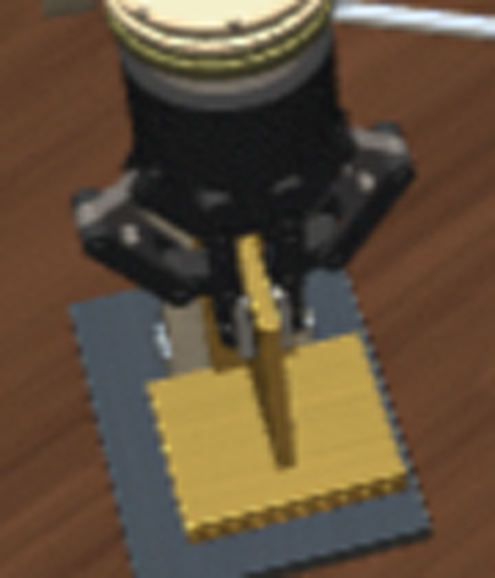

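```bash
python3 f3.py scene5 254 300 205 275;python3 f3.py scene5 258 300 205 275; python3 f3.py scene4 258 300 205 275
```

```text
[ 0.6059217  -0.20636232  0.16170642]
[ 0.61623334 -0.20968682  2.69114439] 0.08123379029270095
gx,gy (tcp in ledge frame) mm 10.73046030895801 1.4964811396065338
[ 0.6059217  -0.20636232  0.16170642]
[ 0.61568663 -0.20937877  2.69407622] 0.04778990382219561
gx,gy (tcp in ledge frame) mm 10.108630768835907 1.5061556853823315
[ 0.6059217  -0.20636232  0.16170642]
[ 0.61950206 -0.21079419  2.69369567] 0.058883201918199846
gx,gy (tcp in ledge frame) mm 14.160111628667945 1.886546393807693
```

View pics/fit_x.png

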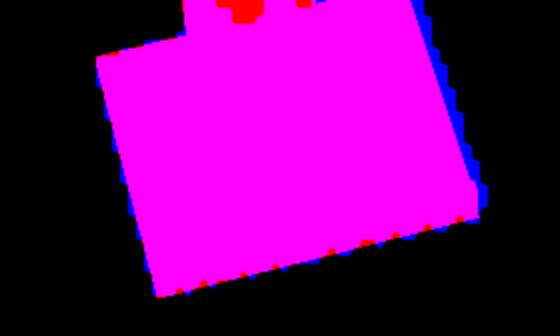

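Call:
send_rows(increments=[[[-0.35,0.1,0,0,0,0,-1],[-0.6,0.2,0,0,0,0,-1],[-0.75,0.28,0,0,0,0,-1],[-0.85,0.33,0,0,0,0,-1],[-0.94,0.37,0,0,0,0,-1],[-1.02,0.41,0,0,0,0,-1],[-1.11,0.45,0,0,0,0,-1],[-1.11,0.45,0,0,0,0,-1]]])

```text
clock: 6.82
eef_pos: [0.5945, -0.2019, 0.1617]
eef_rot: [0.0, 0.224, 0.975, -0.0]
ft_force: [-0.1, -0.4, -2.5]
width: 0.0074
```

```bash
sed -i "s/-11.5,1000\*(q@yd)+.6/-10.8,1000*(q@yd)-1.5/" st.py; python3 st.py
```

```text
clk 6.825 tcp [ 0.5945 -0.2019  0.1617] ledge mm x -57.0 y -0.0 z 102.2 F(x,y,z) -0.1 0.4 -2.5 T [-0.0228 -0.0111 -0.067 ] w 0.007368913609629074 rot [ 0.      0.2235  0.9747 -0.    ]
```

Call:
send_rows(increments=[[[-0.09,0.04,0,0,0,0,-1],[-0.18,0.09,0,0,0,0,-1],[-0.27,0.13,0,0,0,0,-1],[-0.36,0.17,0,0,0,0,-1],[-0.45,0.22,0,0,0,0,-1],[-0.45,0.22,0,0,0,0,-1]]])

```text
clock: 7.58
eef_pos: [0.59, -0.1997, 0.1618]
eef_rot: [0.0, 0.223, 0.975, -0.0]
ft_force: [-0.3, 0.5, -2.0]
width: 0.0071
```

```bash
python3 st.py
```

```text
clk 7.575 tcp [ 0.59   -0.1997  0.1618] ledge mm x -52.0 y -0.0 z 102.3 F(x,y,z) 0.5 -0.3 -2.0 T [-0.0406 -0.0335  0.0341] w 0.007065677691962589 rot [ 0.      0.2235  0.9747 -0.    ]
```

Call:
send_rows(increments=[[[-0.05,0.02,0,0,0,0,-1],[-0.09,0.04,0,0,0,0,-1],[-0.13,0.06,0,0,0,0,-1],[-0.17,0.08,0,0,0,0,-1],[-0.17,0.08,0,0,0,0,-1]]])

```text
clock: 8.2
eef_pos: [0.5883, -0.1989, 0.1617]
eef_rot: [0.0, 0.223, 0.975, -0.0]
ft_force: [0.3, 0.3, -3.1]
width: 0.0072
```

```bash
python3 st.py
```

```text
clk 8.2 tcp [ 0.5883 -0.1989  0.1617] ledge mm x -50.2 y -0.0 z 102.2 F(x,y,z) -0.2 -0.4 -3.1 T [ 0.0673 -0.01   -0.0231] w 0.007229538032507255 rot [ 0.      0.2235  0.9747 -0.    ]
```

Call:
send_rows(increments=[[[-0.04,0.02,0,0,0,0,-1],[-0.08,0.04,0,0,0,0,-1],[-0.08,0.04,0,0,0,0,-1]]])

```text
clock: 8.57
eef_pos: [0.5875, -0.1986, 0.1617]
eef_rot: [0.0, 0.224, 0.975, -0.0]
ft_force: [-0.1, -0.3, -2.4]
width: 0.0072
```

```bash
python3 st.py
```

```text
clk 8.575 tcp [ 0.5875 -0.1986  0.1617] ledge mm x -49.3 y -0.0 z 102.2 F(x,y,z) -0.0 0.4 -2.4 T [-0.0035 -0.0075  0.0035] w 0.0071972523853025055 rot [ 0.      0.2235  0.9747 -0.    ]
```

Call:
send_rows(increments=[[[-0.05,0.02,0,0,0,0,-1],[-0.09,0.04,0,0,0,0,-1],[-0.09,0.04,0,0,0,0,-1]]])

```text
clock: 8.95
eef_pos: [0.5873, -0.1985, 0.1618]
eef_rot: [0.001, 0.224, 0.975, -0.0]
ft_force: [4.4, -2.0, -4.2]
width: 0.0071
```

```bash
python3 st.py
```

```text
clk 8.95 tcp [ 0.5873 -0.1985  0.1618] ledge mm x -49.0 y 0.0 z 102.3 F(x,y,z) -4.9 -0.1 -4.2 T [-0.2917 -0.7398 -0.0584] w 0.007067268103114633 rot [ 0.001   0.2236  0.9747 -0.0002]
```

Call:
send_rows(increments=[[[0.1,-0.05,0,0,0,0,-1],[0.1,-0.05,-0.15,0,0,0,-1],[0.1,-0.05,-0.3,0,0,0,-1],[0.1,-0.05,-0.45,0,0,0,-1],[0.1,-0.05,-0.45,0,0,0,-1]]])

```text
clock: 9.57
eef_pos: [0.5875, -0.1986, 0.1571]
eef_rot: [-0.0, 0.223, 0.975, 0.0]
ft_force: [0.8, 0.4, -2.2]
width: 0.0071
```

```bash
python3 st.py
```

```text
clk 9.575 tcp [ 0.5875 -0.1986  0.1571] ledge mm x -49.3 y -0.0 z 97.6 F(x,y,z) -0.5 -0.7 -2.2 T [-0.0541 -0.0052  0.0082] w 0.007135693938579105 rot [-0.0002  0.2235  0.9747  0.0001]
```

Call:
send_rows(increments=[[[0,0,-0.1,0,0,0,-1],[0,0,-0.2,0,0,0,-1],[0,0,-0.3,0,0,0,-1],[0,0,-0.4,0,0,0,-1],[0,0,-0.4,0,0,0,-1]]])

```text
clock: 10.2
eef_pos: [0.5878, -0.1987, 0.1534]
eef_rot: [0.0, 0.224, 0.975, -0.0]
ft_force: [1.0, -0.2, 0.7]
width: 0.0072
```

```bash
python3 st.py
```

```text
clk 10.2 tcp [ 0.5878 -0.1987  0.1534] ledge mm x -49.6 y 0.0 z 93.9 F(x,y,z) -1.0 -0.3 0.7 T [-0.0514 -0.082   0.0096] w 0.007238160646152664 rot [ 0.0003  0.2235  0.9747 -0.0001]
```

Call:
send_rows(increments=[[[0,0,-0.1,0,0,0,-1],[0,0,-0.2,0,0,0,-1],[0,0,-0.3,0,0,0,-1],[0,0,-0.3,0,0,0,-1]]])

```text
clock: 10.7
eef_pos: [0.5877, -0.1987, 0.1502]
eef_rot: [0.0, 0.224, 0.975, -0.0]
ft_force: [1.1, -0.3, 1.8]
width: 0.0069
```

```bash
python3 st.py
```

```text
clk 10.7 tcp [ 0.5877 -0.1987  0.1502] ledge mm x -49.5 y 0.0 z 90.7 F(x,y,z) -1.1 -0.3 1.8 T [-0.1803 -0.2209  0.0441] w 0.0068568965602341814 rot [ 0.0001  0.2235  0.9747 -0.    ]
```

Call:
send_rows(increments=[[[0,0,-0.07,0,0,0,-1],[0,0,-0.14,0,0,0,-1],[0,0,-0.21,0,0,0,-1],[0,0,-0.21,0,0,0,-1]]])

```text
clock: 11.2
eef_pos: [0.5877, -0.1987, 0.1481]
eef_rot: [0.0, 0.223, 0.975, -0.0]
ft_force: [2.3, -1.5, 1.2]
width: 0.0073
```

```bash
python3 st.py
```

```text
clk 11.2 tcp [ 0.5877 -0.1987  0.1481] ledge mm x -49.5 y 0.0 z 88.6 F(x,y,z) -2.7 0.3 1.2 T [-0.1814 -0.3451  0.0115] w 0.0073292548787616645 rot [ 0.0001  0.2235  0.9747 -0.    ]
```

Call:
send_rows(increments=[[[0,0,-0.07,0,0,0,-1],[0,0,-0.14,0,0,0,-1],[0,0,-0.2,0,0,0,-1],[0,0,-0.2,0,0,0,-1]]])

```text
clock: 11.7
eef_pos: [0.5876, -0.1986, 0.1461]
eef_rot: [-0.0, 0.223, 0.975, 0.0]
ft_force: [1.4, -0.4, 1.9]
width: 0.0072
```

```bash
python3 st.py
```

```text
clk 11.7 tcp [ 0.5876 -0.1986  0.1461] ledge mm x -49.4 y -0.0 z 86.6 F(x,y,z) -1.5 -0.3 1.9 T [-0.2386 -0.2742  0.0616] w 0.0071589129560317155 rot [-0.0001  0.2235  0.9747  0.    ]
```

```bash
python3 - <<'E'
from h import *
s,_=snap('scene','scene6');t,_=snap('top','top6')
cv2.imwrite('pics/c10.png',cv2.resize(s[205:300,195:280,::-1],None,fx=6.3,fy=6.3,interpolation=cv2.INTER_CUBIC))
E
python3 f3.py scene6 262 305 205 275
```

```text
[ 0.58758217 -0.19861388  0.14615182]
[ 0.59639149 -0.20127333  2.68537524] 0.03154012463436351
gx,gy (tcp in ledge frame) mm 9.07997739079306 1.4935444966925784
```

View pics/c10.png

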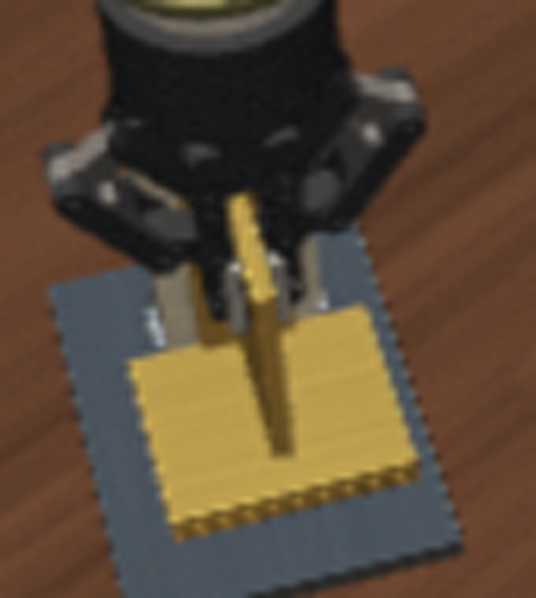

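View pics/fit_x.png

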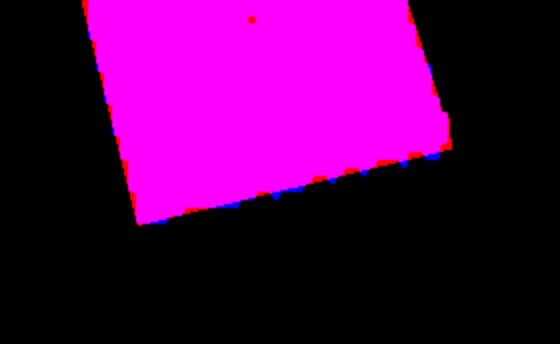

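Call:
send_rows(increments=[[[0,0,-0.05,0,0,0,-1],[0,0,-0.1,0,0,0,-1],[0,0,-0.1,0,0,0,-1]]])

```text
clock: 12.18
eef_pos: [0.5876, -0.1987, 0.1454]
eef_rot: [0.0, 0.224, 0.975, -0.0]
ft_force: [0.0, -0.3, 4.9]
width: 0.0073
```

```bash
python3 st.py
```

```text
clk 12.175 tcp [ 0.5876 -0.1987  0.1454] ledge mm x -49.4 y 0.0 z 85.9 F(x,y,z) -0.2 0.3 4.9 T [-0.0735 -0.1227  0.0045] w 0.0072539898813095945 rot [ 0.0001  0.2235  0.9747 -0.    ]
```

Call:
send_rows(increments=[[[0,0,-0.05,0,0,0,-1],[0,0,-0.1,0,0,0,-1],[0,0,-0.1,0,0,0,-1]]])

```text
clock: 12.55
eef_pos: [0.5878, -0.1987, 0.1452]
eef_rot: [0.001, 0.223, 0.975, -0.0]
ft_force: [0.0, 0.7, 10.4]
width: 0.0073
```

```bash
python3 st.py
```

```text
clk 12.55 tcp [ 0.5878 -0.1987  0.1452] ledge mm x -49.6 y -0.0 z 85.7 F(x,y,z) 0.3 -0.6 10.4 T [ 0.052   0.2291 -0.0016] w 0.007299680046561221 rot [ 0.0006  0.2235  0.9747 -0.0002]
```

Call:
send_rows(increments=[[[0,0,-0.03,0,0,0,-1],[0,0,-0.03,0,0,0,-1]]])

```text
clock: 12.8
eef_pos: [0.5878, -0.1987, 0.1452]
eef_rot: [0.001, 0.223, 0.975, -0.0]
ft_force: [-1.1, 0.6, 11.6]
width: 0.0072
```

```bash
python3 st.py
```

```text
clk 12.8 tcp [ 0.5878 -0.1987  0.1452] ledge mm x -49.6 y 0.0 z 85.7 F(x,y,z) 1.2 -0.0 11.6 T [ 0.0961  0.2882 -0.0092] w 0.0071614107266887925 rot [ 0.0007  0.2235  0.9747 -0.0003]
```

Call:
send_rows(increments=[[[0,0,0.05,0,0,0,-1],[0,0,0.1,0,0,0,-1],[0,0,0.15,0,0,0,-1],[0,0,0.15,0,0,0,-1]]])

```text
clock: 13.3
eef_pos: [0.5876, -0.1986, 0.1454]
eef_rot: [0.0, 0.224, 0.975, 0.0]
ft_force: [0.6, -0.0, 4.0]
width: 0.0076
```

```bash
python3 st.py
```

```text
clk 13.3 tcp [ 0.5876 -0.1986  0.1454] ledge mm x -49.4 y 0.0 z 85.9 F(x,y,z) -0.6 -0.3 4.0 T [-0.1051 -0.1945  0.007 ] w 0.007602067877089789 rot [0.0001 0.2235 0.9747 0.    ]
```

Call:
send_rows(increments=[[[0,0,0.07,0,0,0,-1],[0,0,0.14,0,0,0,-1],[0,0,0.14,0,0,0,-1]]])

```text
clock: 13.68
eef_pos: [0.5876, -0.1986, 0.1464]
eef_rot: [-0.0, 0.224, 0.975, 0.0]
ft_force: [1.8, -0.8, -0.2]
width: 0.0071
```

```bash
python3 st.py
```

```text
clk 13.675 tcp [ 0.5876 -0.1986  0.1464] ledge mm x -49.3 y 0.0 z 86.9 F(x,y,z) -2.0 -0.0 -0.2 T [-0.2238 -0.3388 -0.0513] w 0.007083939866274961 rot [-0.0002  0.2235  0.9747  0.0001]
```

Call:
send_rows(increments=[[[0,0,0.06,0,0,0,-1],[0,0,0.12,0,0,0,-1],[0,0,0.12,0,0,0,-1]]])

```text
clock: 14.05
eef_pos: [0.5873, -0.1985, 0.1468]
eef_rot: [-0.001, 0.224, 0.975, 0.0]
ft_force: [2.8, -1.2, -10.2]
width: 0.0074
```

```bash
python3 st.py
```

```text
clk 14.05 tcp [ 0.5873 -0.1985  0.1468] ledge mm x -49.0 y 0.0 z 87.3 F(x,y,z) -3.0 -0.1 -10.2 T [-0.4213 -0.8075 -0.0153] w 0.007417073568234022 rot [-0.0009  0.2235  0.9747  0.0003]
```

Call:
send_rows(increments=[[[0,0,-0.09,0,0,0,-1],[0,0,-0.09,0,0,0,-0.8],[0,0,-0.09,0,0,0,-0.5],[0,0,-0.09,0,0,0,-0.2],[0,0,-0.09,0,0,0,0],[0,0,-0.09,0,0,0,0.2],[0,0,-0.09,0,0,0,0.2]]])

```text
clock: 14.92
eef_pos: [0.5876, -0.1986, 0.147]
eef_rot: [-0.0, 0.223, 0.975, -0.0]
ft_force: [0.5, -0.1, -0.1]
width: 0.0516
```

```bash
python3 st.py;python3 - <<'E'
from h import *
s,_=snap('scene','scene7')
cv2.imwrite('pics/c11.png',cv2.resize(s[205:300,195:280,::-1],None,fx=6.3,fy=6.3,interpolation=cv2.INTER_CUBIC))
E
```

```text
clk 14.925 tcp [ 0.5876 -0.1986  0.147 ] ledge mm x -49.4 y -0.0 z 87.5 F(x,y,z) -0.5 -0.2 -0.1 T [-0.0643  0.0167  0.0705] w 0.05155857792135704 rot [-0.      0.2235  0.9747 -0.    ]
```

View pics/c11.png

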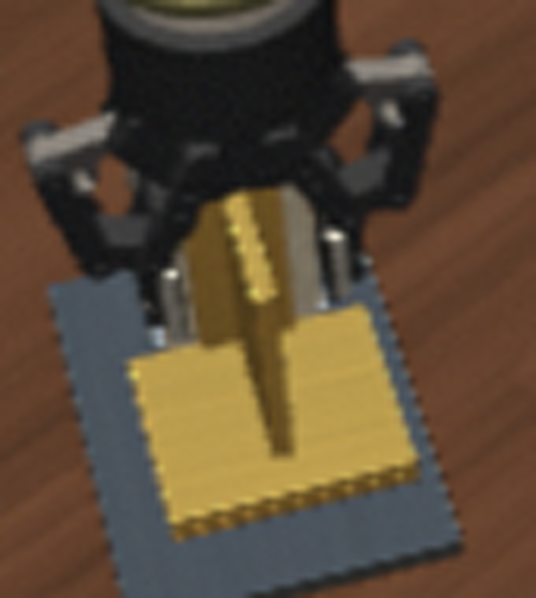

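Call:
send_rows(increments=[[[0,0,1.5,0,0,0,0.2],[0,0,4,0,0,0,0.2],[0,0,8,0,0,0,0.2],[0,0,13,0,0,0,0.2],[0,4,16,0,0,0,0.2],[-2,9,16,0,0,0,0.2],[-4,14,16,0,0,0,0.2],[-6,19,16,0,0,0,0.2],[-8,24,16,0,0,0,0.2],[-10,28,16,0,0,0,0.2],[-10,28,16,0,0,0,0.2]]])

```text
clock: 16.35
eef_pos: [0.4864, 0.0835, 0.3087]
eef_rot: [0.001, 0.222, 0.975, 0.0]
ft_force: [0.3, 0.1, 1.2]
width: 0.0514
```

```bash
python3 st.py;python3 - <<'E'
from h import *
s,_=snap('scene','scene8');t,_=snap('top','top8')
a=cv2.resize(s[205:305,195:275,::-1],None,fx=5.5,fy=5.5,interpolation=cv2.INTER_CUBIC);b=cv2.resize(t[155:245,310:380,::-1],(a.shape[1]*3//4,550),interpolation=cv2.INTER_CUBIC)
cv2.imwrite('pics/c12.png',np.hstack([a,b]))
E
```

```text
clk 16.35 tcp [0.4864 0.0835 0.3087] ledge mm x 164.4 y -210.1 z 249.2 F(x,y,z) -0.2 -0.2 1.2 T [-0.0312 -0.055   0.0051] w 0.05143828299769996 rot [0.001  0.2217 0.9751 0.0003]
```

View pics/c12.png

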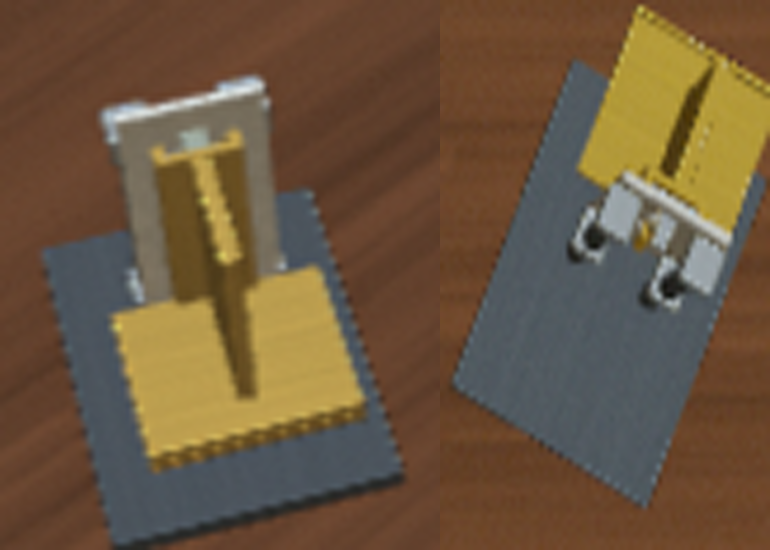

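View pics/scene8.png

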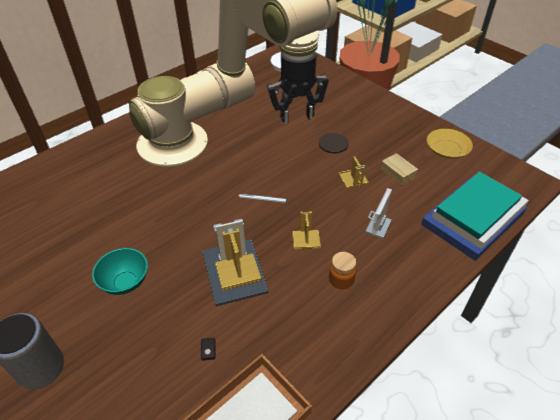

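```bash
python3 -c "
from station import job
print(job.close_job())"
```

```text
the job is handed in; nothing more can be done
None
```

The brass ledge is hooked into both slots, pressed home and let go, and every check points to the catch being locked over its cross-pin. I handed the job in at about 16.4 s.

- **Finding the height:** the camera images put the strip about 11 mm above nominal. I brought the tongues in at that height and felt the ribs touch the strip's face at about 5 N.
- **Pressing home:** I pressed down about 16.5 mm to a firm stop. The highest upward reading was 11.6 N, about 14 N with the ledge's weight added.
- **Lock check:** pulling up gave about 1.4 mm of free play, then the ledge held against a reading of 10 N. I take that play as the gap between the pin and the catch's flat underside. I could not see the pin itself.
- **After release:** about 1.4 s later the ledge stood within about 1 mm of its seated height (0.4 px in the scene picture). The pad had not lifted it. A tongue shows behind the strip from above, and the catch shows above the spine.
- **Other objects:** nothing else on the credenza appears to have moved in the last scene picture. The arm was well clear of everything.

One reading was lower than I expected. Just before the stop I felt only about 4 N of resistance, where the description gives 7 to 12 N for the last few millimetres. Because of that I pressed on to the stop and then did the pull test.

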